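# Seat the moisture-sensor board in the irrigation controller's card bay

## Task

Take the board with the yellow grip bar out of the wooden stand, slide it down the two white guides of the card bay and, still holding it, rest it gently on the connector, which you must find by feel; do not drop it down the guides and do not push it home by hand. Then let go and swing both red levers inward as far as they go, so that they press the board fully home, without forcing anything. Leave the spare board in the stand and the grow bags, pot, bottle and screwdriver where they are.

Things in the scene. Friction and masses are not known exactly. Their poses are not given: they have to be found in the camera images.
- board: Sensor board to fit: green, upright, 110 mm wide (its y), 6 mm thick (x), 60 mm tall (z), about 0.16 kg. Origin: centre of its bottom edge. A yellow grip bar stands on the middle of its top: 44 mm wide (y), 12 mm thick (x), 60 to 90 mm above the origin; grip across the 12 mm. Beside the bar the bare top edge at 60 mm forms the shoulders that the levers press. It may go in either way round.
- spare: A like board, blue with a grey grip bar, that stays in the other slot of the stand. Same size and origin.
- stand: Fixed wooden stand, 190 x 140 mm. Origin: centre of its underside. Two slots, their middles 42 mm from the origin at -x and +x (either may hold either board), floor 10 mm above the origin, walls to 45 mm above it; boards stand upright with their width along the stand's y.
- bay: Fixed grey card bay, open on top; base 90 (x) x 190 (y) mm, 12 mm thick. Origin: centre of its underside, z up. The board goes in from above, upright, its width along the bay's y, centred on the origin in x and y, between two white guides at y = +-46 to +-62 mm. Fully home, where the closed levers put it, the board's origin is 24 mm above the bay's origin.
- bay_mouth (a point): Point on the bay's centre line 72 mm above its origin: the top of the straight part of the guide slots, which run down to 12 mm and leave 1.75 mm on either side of the board's thickness and 1.5 mm at each side edge. Above it they flare out to about 4 mm of lead-in at 83 mm.
- lever_left (a joint): Red lever at the bay's +y end, angle in rad: 0 swung out (open), 1.257 at its inner stop (closed). It turns about an axis along the bay's x at y = +76 mm, 88 mm above the bay's origin, and stays where left (0.22 N m friction). The handle is 60 mm long to its tip; at 0 it leans outward 32 degrees from upright, at 1.257 it leans inward 40 degrees past upright.
- lever_right (a joint): The same for the mirrored lever at the bay's -y end (y = -76 mm): 0 open, 1.257 closed. Each lever also has a 30 mm nose with a 4 mm round end, 50 degrees further inward than its handle: it clears the board's path below 0.13 rad, then swings in and down, ends level, and presses the board's shoulder home.
- lever_left_tip (a point): Middle of the left lever's tip bar (a round bar 12 mm in diameter, 24 mm long along the bay's x). Push it inward from outside, following its arc; under load it takes about 10 to 20 N, of which 4 N is its own friction. With only one lever closed the board may sit a little askew and the lever may creep back a little; a second push sets it.
- lever_right_tip (a point): Middle of the right lever's tip bar, the same size.
- bag_a: Black grow bag with a seedling, 68 mm across, bag 110 mm tall, seedling to about 180 mm, loose, stands behind the bay; leave alone. Origin: centre of its underside.
- bag_b: Another one, to the left of the bay; leave alone.
- bag_c: Another one, 60 mm across, bag 100 mm tall, behind between bay and stand; leave alone.
- pot: Loose terracotta pot, 90 mm across, 85 mm tall, behind the stand; leave alone. Origin: centre of its underside.
- feed: Loose green bottle of plant feed, 64 mm across, 170 mm tall, to the right of the stand; leave alone.
- driver: Loose screwdriver, lying to the right of the stand; leave alone.
- connector_area (a point): Point on the bay's centre line 36 mm above its origin. The black connector that carries the board's bottom edge has its top up to 7 mm above or below this point: its height differs each time and is not measured, so go down slowly and stop at about 5 N. Its contacts give 2 mm at 3 N/mm; then the connector is hard up to about 22 N, above which it slides down stiffly and stays there.
Mind the look-alikes: they are no part of the job. Leave any orange look-alike of the board alone.

How it is judged:
On the way:
1. the board, still held in the fingers, stands in both guides and rests on the connector at rest, with both levers still open (contact force between board and bay above 0.8 N and contact force between the fingers and board above 2 N and z of board in the frame of bay between 0.0265 and 0.0445 m and horizontal distance between board and bay below 0.004 m and linear speed of board below 0.01 m/s and value of joint each of lever_left, lever_right below 0.3 rad), for 0.2 s.
At the end, for the whole second after the job is handed in: The board stands in both guides, centred within 4 mm and square within 0.06 rad, its bottom edge within 20.5 to 26.5 mm above the bay's origin (home is 24), at rest, and both levers are closed (over 1.18 rad) (z of board in the frame of bay between 0.0205 and 0.0265 m and horizontal distance between board and bay below 0.004 m and angle between the z axis of board and the z axis of bay, either way round below 0.06 rad and angle between the y axis of board and the y axis of bay, either way round below 0.06 rad and value of joint each of lever_left, lever_right above 1.18 rad and linear speed of board below 0.01 m/s); the robot touches nothing.
It fails at once if the board is pushed against the bay with more than 15 N while both levers are still open (contact force between board and bay above 15 N and value of joint each of lever_left, lever_right below 0.3 rad).
It fails at once if the board is dropped or rammed down the guides (faster than 0.15 m/s) (z of board in the frame of bay below 0.072 m and horizontal distance between board and bay below 0.02 m and linear speed of board above 0.15 m/s).
It fails at once if the board is pushed home by hand, with the levers still open (z of board in the frame of bay below 0.0265 m and horizontal distance between board and bay below 0.02 m and value of joint each of lever_left, lever_right below 0.3 rad).
It fails at once if the fingers force the bay or its levers with more than 45 N (contact force between the fingers and bay above 45 N).
It fails at once if the spare board is moved out of its slot, or a pot, grow bag, bottle or the screwdriver is shoved away or knocked over (distance of any of bag_a, bag_b, bag_c, pot, feed, driver from where it was at the start of the episode above 0.03 m or angle between any of bag_a, bag_b, bag_c, pot, feed's own z axis and vertical above 0.5 rad or distance of spare from where it was at the start of the episode above 0.02 m).
It also fails if it takes over 72 s, if anything falls off the work surface, if the arm or the gripper's body presses on something with over 40 N, if the wrist force passes 120 N, or if a joint passes its speed limit or range.

## Robot

A 6-joint arm with a two-finger parallel gripper is mounted at the origin on the work surface. World frame = base frame: x ahead of the robot, y to its left, z up, the work surface at z = 0. Lengths are in m, angles in rad, forces in N, time in s.
With the tool pointing down it reaches from about 0.375 to 0.925 m from the base axis. Payload 5.7 kg.
Tool frame: the origin (TCP) lies on the centre line of the jaws, within the pads' length; the fingertips stand 8 mm ahead of it and the grasp point (between the pads) lies 11 mm behind it; z points along the fingers, y is the direction in which the jaws open and shut (so a half turn about z gives the same grasp; the last joint's range is limited). The gripper opens to 88 mm and grips with 3 to 60 N. Pads are 20 mm wide; open, the fingers measure 115 mm over their backs; the gripper's body (75 mm by 178 mm) begins 61 mm behind the grasp point.
Start: joints at [-1.329, 0.359, 1.51, -0, 1.272, -0.115], TCP at [0.21, -0.562, 0.231] pointing down, gripper open.
Joint ranges: [-2.97, 2.97], [-1.01, 2.36], [0.21, 2.38], [-0.96, 4.11], [0.2, 2.71], [-2.98, 2.98]. Speed limits (rad/s): [2.39, 2.39, 3.14, 3.14, 3.14, 3.14].

## Interface

Orientations are given as a unit quaternion [w, x, y, z].
In Python, from station import manip, let_go, gripper_close, planner, optics gives the robot as it stands. Calls block until the motion is done:
- manip.move_pose(position, orientation): joint-space move of the TCP to a pose.
- manip.move_linear(position, rotation=None, feed=0.15): straight line of the TCP; rotation=None keeps the orientation; feed is the mean speed in m/s.
- manip.set_joints(angles): joint-space move.
- let_go() and gripper_close(): open the fingers fully, or close them until they stop; the grip force is fixed at half the most.
- manip.wait(seconds).
- planner.inverse_kinematics(position, orientation): joint angles nearest the present ones, or None.
- manip.state(): the state.
- optics.capture(name): name is "scene" or "top" or "wrist"; returns a dict with "color" (420x560x3 uint8, red, green, blue), "camera_matrix" (3x3 intrinsics, pixels), "position" and "rotation" of the camera in the world. Camera axes: x right, y up, looking along -z (the intrinsics and any distortion apply to the point x, -y, -z); pixel columns grow to the right and rows downward; lengths in m; the calibration is good to about 2 mm. A picture is of the moment at which its call begins. There is no depth.
A pose or a line that the arm cannot do raises manip.IKError and nothing moves.
- manip.hand_in(): hands the job in, once; it reports no verdict.
The state is a dict: "time": time; "qpos": joint angles; "dq": joint speeds; "joint_efforts": joint torques, N m; "eef_pos": TCP position; "tcp_rot": TCP orientation; "contact_force": force on the tool from outside, world axes, zero at the start; "moment": the same for the moment, N m; "gripper_width": finger opening in m.
Only numpy, scipy, OpenCV 4.12 (cv2) and the standard library are available. Lean on these libraries where they do the work, as an engineer would, in place of code of your own. Each camera call takes 0.05 s, during which the arm holds its last target. There are 200 camera calls.

## Working session

There is one attempt and no reset: what is moved stays moved. The work goes in short steps, each a Python script; the robot and the scene stay as the last script left them, time stands still between calls to the robot, and variables do not carry over. Pictures are saved under pics/ and viewed, about 8 in all and at most 12, crops included, and the job is handed in when it is done.

```bash
mkdir -p pics; ls; python3 - <<'E'
from station import manip, optics
import cv2, numpy as np
s=manip.state(); print(s)
for n in ("scene","top"):
    c=optics.capture(n); cv2.imwrite(f"pics/{n}0.png",c["color"][:,:,::-1]); np.savez(f"pics/{n}0.npz",**c)
    print(n,c["camera_matrix"],c["position"],c["rotation"],c.keys())
E
```

```text
pics
{'time': 0.0, 'qpos': array([-1.32910440e+00,  3.59492401e-01,  1.51140408e+00, -5.05736015e-06,
        1.27245059e+00, -1.15110003e-01]), 'dq': array([-0.00142726, -0.00192854,  0.00179814,  0.00175309, -0.00025715,
        0.00048387]), 'joint_efforts': array([ 1.89769999e-03, -5.15377915e+01, -2.70726961e+01,  6.77152094e-02,
        3.48344562e-02, -1.25840538e-04]), 'eef_pos': array([ 0.20939786, -0.56158678,  0.22982784]), 'tcp_rot': array([-8.75296039e-04,  9.84128199e-01,  1.77456809e-01, -5.78935843e-05]), 'contact_force': array([ 0.33252861, -0.53994658, -0.41687861]), 'moment': array([-0.02866276, -0.05758857, -0.00324128]), 'gripper_width': 0.08774238184337284}
scene [[483.06715223   0.         275.69992895]
 [  0.         483.06715223 202.21552218]
 [  0.           0.           1.        ]] [ 1.50539352 -0.82069752  1.13245804] [0.8201433  0.39050279 0.16856319 0.38269962] dict_keys(['color', 'camera_matrix', 'position', 'rotation'])
top [[533.79010913   0.         287.78893996]
 [  0.         533.79010913 218.47566736]
 [  0.           0.           1.        ]] [ 0.43305438 -0.00981808  1.65710027] [-0.69561303 -0.034727    0.03564622  0.71669093] dict_keys(['color', 'camera_matrix', 'position', 'rotation'])
```

View pics/top0.png

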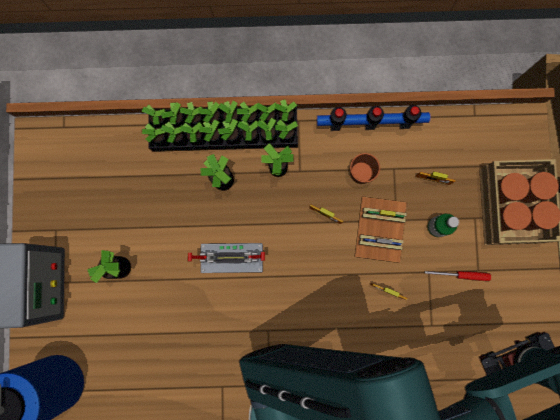

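View pics/scene0.png

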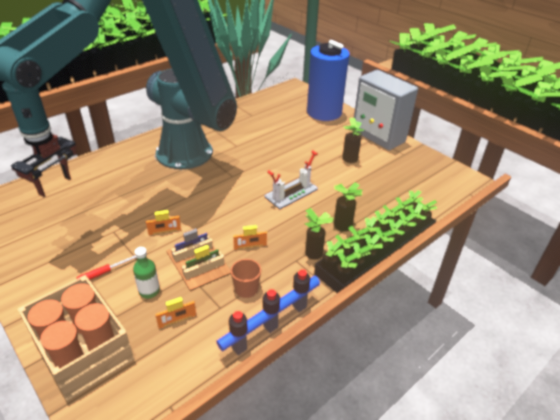

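The top view has +x up and +y to the left. The bay is at about (232,257), with its red lever tips at (191,257) and (267,258). The stand is at (381,230), holding the green board with the yellow bar at (384,213) and the blue spare at (381,241). The orange decoys are at (325,213), (388,290) and (435,177).

```bash
cat > h.py <<'E'
from station import manip, let_go, gripper_close, planner, optics
import cv2, numpy as np
from scipy.spatial.transform import Rotation as R
def shot(cam,name=None):
    c=optics.capture(cam)
    if name: cv2.imwrite(f"pics/{name}.png",c["color"][:,:,::-1]); np.savez(f"pics/{name}.npz",**c)
    return c
def ray(c,uv):
    K=c["camera_matrix"]; q=c["rotation"]; r=R.from_quat(q,scalar_first=True)
    uv=np.atleast_2d(np.asarray(uv,float))
    d=np.c_[(uv[:,0]-K[0,2])/K[0,0],-(uv[:,1]-K[1,2])/K[1,1],-np.ones(len(uv))]
    return np.asarray(c["position"]),r.apply(d)
def onz(c,uv,z):
    p,d=ray(c,uv); return p+d*((z-p[2])/d[:,2])[:,None]
def proj(c,P):
    K=c["camera_matrix"]; d=R.from_quat(c["rotation"],scalar_first=True).inv().apply(np.atleast_2d(P)-c["position"])
    return np.c_[K[0,2]+K[0,0]*d[:,0]/-d[:,2],K[1,2]+K[1,1]*-d[:,1]/-d[:,2]]
def mask(img,col):
    h,s,v=cv2.split(cv2.cvtColor(img,cv2.COLOR_RGB2HSV)); h=h.astype(int)
    return {"yellow":(h>22)&(h<34)&(s>150)&(v>110),"red":((h<6)|(h>174))&(s>150)&(v>70),
     "green":(h>40)&(h<85)&(s>80)&(v>30),"white":(s<40)&(v>150)}[col].astype(np.uint8)
def blobs(c,col,box,amin=4):
    x0,y0,x1,y1=box; m=mask(c["color"],col); k=np.zeros_like(m); k[y0:y1,x0:x1]=m[y0:y1,x0:x1]
    n,l,st,ce=cv2.connectedComponentsWithStats(k)
    return k,[(ce[i],st[i]) for i in range(1,n) if st[i][4]>=amin]
def down(yaw):  # tool down, jaw (tool y) direction at world angle yaw
    y=np.array([np.cos(yaw),np.sin(yaw),0]); z=np.array([0,0,-1.]); x=np.cross(y,z)
    return R.from_matrix(np.c_[x,y,z]).as_quat(scalar_first=True)
E
python3 - <<'E'
from h import *
c=dict(np.load("pics/top0.npz"))
for col,box,z in (("red",(180,240,275,275),.139),("yellow",(355,195,410,225),.1)):
    for ce,st in blobs(c,col,box)[1]: print(col,ce,st,onz(c,ce,z)[0])
print("bay",onz(c,[(201,247),(262,244),(264,271),(202,273)],.012))
print("stand",onz(c,[(362,197),(406,200),(401,262),(356,257)],.045))
im=c["color"]; a=cv2.resize(im[225:290,175:280],None,fx=7,fy=4*7/4,interpolation=2)
cv2.imwrite("pics/baycrop.png",a[:,:,::-1])
E
```

```text
red [194.72368421 256.75      ] [188 253  19   8  76] [0.48342988 0.25318913 0.139     ]
red [258.61428571 256.05714286] [249 252  16   9  70] [0.47998132 0.07190357 0.139     ]
yellow [387.67241379 212.29310345] [380 210  16   6  58] [ 0.59802852 -0.30773009  0.1       ]
bay [[0.51704302 0.25548786 0.012     ]
 [0.52067626 0.06740292 0.012     ]
 [0.43768887 0.06334474 0.012     ]
 [0.43725937 0.25351298 0.012     ]]
stand [[ 0.65303324 -0.24232951  0.045     ]
 [ 0.63982086 -0.37586769  0.045     ]
 [ 0.45224721 -0.35106528  0.045     ]
 [ 0.47129608 -0.21629536  0.045     ]]
```

View pics/baycrop.png

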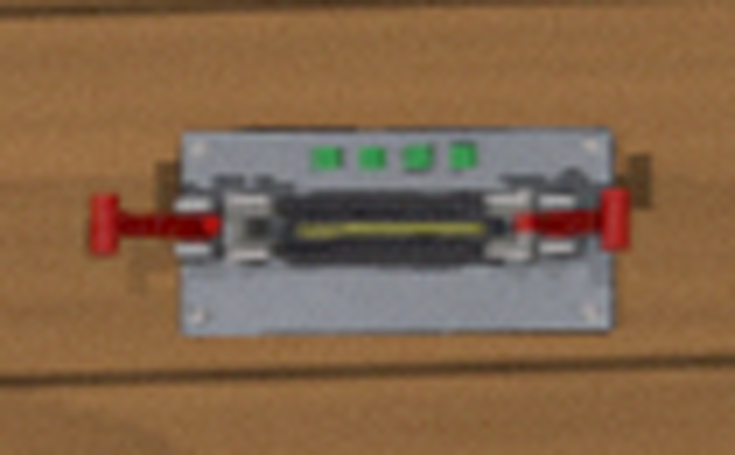

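```bash
python3 - <<'E'
from h import *
manip.move_pose([.58,-.30,.30],down(-.14))
c=shot("wrist","w_stand"); s=manip.state(); print(s["time"],s["eef_pos"],s["qpos"],c["position"],c["rotation"],c["camera_matrix"][0])
E
```

```text
1.8333 [ 0.57919755 -0.30108412  0.29973774] [-5.84885686e-01  3.87165048e-01  1.29402518e+00 -4.28879114e-04
  1.46088206e+00 -4.42909606e-01] [ 0.58847579 -0.23580133  0.45275095] [ 0.98995925 -0.12228592  0.00903412 -0.0703223 ] [328.53652634   0.         278.89649997]
```

View pics/w_stand.png

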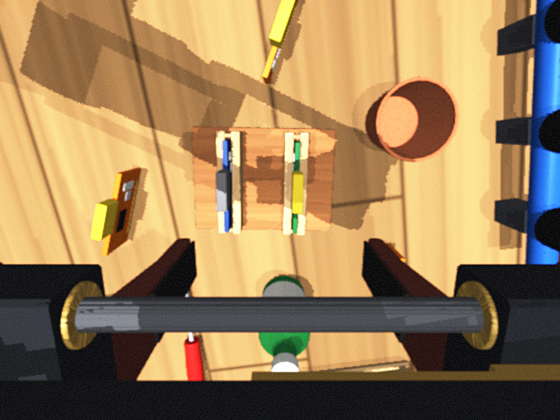

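The wrist view has +x to the right and +y up. The green board's yellow bar is at about (298,193), with its top edges at (298,140) and (296,232). The blue spare is at (224,190), the stand spans (193..335,127..232), and the pot is at (416,118), well clear.

```bash
python3 - <<'E'
from h import *
c=dict(np.load("pics/w_stand.npz"))
k,b=blobs(c,"yellow",(275,150,325,225),50)
for ce,st in b: print(ce,st)
pts=np.argwhere(k)[:,::-1]
for z in (.1,.085): 
    P=onz(c,pts,z)[:,:2]; r=cv2.minAreaRect((P*1000).astype(np.float32)); print(z,r)
print("green",[ (ce,st) for ce,st in blobs(c,"green",(275,130,325,235),8)[1]])
G=np.argwhere(blobs(c,"green",(275,130,325,235),8)[0])[:,::-1]; P=onz(c,G,.07)[:,:2]
print(cv2.minAreaRect((P*1000).astype(np.float32)))
E
```

```text
[297.08714597 192.18518519] [292 171  12  43 459]
0.1 ((598.8171997070312, -305.04168701171875), (46.612548828125, 11.952790260314941), 82.42485046386719)
0.085 ((599.2570190429688, -307.9859619140625), (48.59467697143555, 12.461064338684082), 82.42486572265625)
green [(array([296.76388889, 154.98611111]), array([294, 141,   7,  30, 144], dtype=int32)), (array([294.47474747, 223.03030303]), array([292, 214,   6,  20,  99], dtype=int32))]
((597.9905395507812, -306.1621398925781), (109.9265365600586, 6.7042622566223145), 80.62693786621094)
```

```bash
python3 - <<'E'
from h import *
manip.move_pose([.478,.090,.35],down(0.0))
c=shot("wrist","w_bay"); s=manip.state(); print(s["time"],s["eef_pos"],s["contact_force"],c["position"],c["rotation"])
for ce,st in blobs(c,"red",(100,0,450,250),10)[1]: print("red",ce,st)
E
```

```text
3.3833 [0.47865298 0.08912779 0.34978648] [ 0.36042569 -0.14069384  0.67235973] [0.47846563 0.155106   0.50289319] [ 9.92445801e-01 -1.22682242e-01  9.59316440e-06 -6.32383391e-04]
red [284.31623932   6.05128205] [273   4  24   5 117]
red [283.84946237  31.33691756] [273  10  24  53 558]
red [280.40212766 200.51489362] [270 174  22  45 470]
```

View pics/w_bay.png

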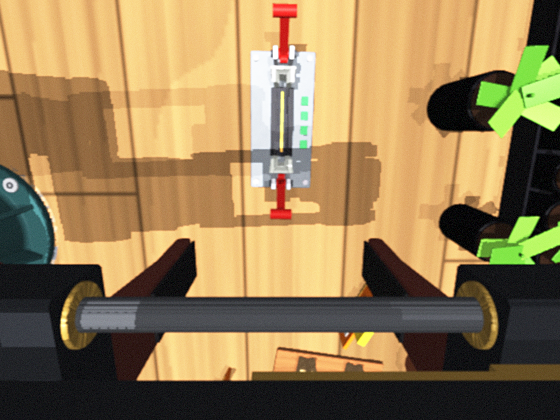

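The bay shows clearly. The left tip bar is at about (285,11), the right at (281,214), the connector slot runs along (282,90..152), and the base corners are at (251,52), (313,52), (311,187) and (251,187).

```bash
python3 - <<'E'
from h import *
c=dict(np.load("pics/w_bay.npz"))
m=mask(c["color"],"red"); m[:,:100]=0; m[:,450:]=0
tips=[]
for lo,hi in ((0,40),(190,225)):
    rows=[r for r in range(lo,hi) if m[r].sum()>=17]; px=np.array([(x,r) for r in rows for x in np.where(m[r])[0]])
    print(rows[0],rows[-1],px.mean(0)); tips.append(onz(c,px.mean(0),.139)[0])
print("tips",tips,"mid",np.mean(tips,0)); d=tips[0]-tips[1]; print("len",np.linalg.norm(d),"yaw",np.arctan2(-d[0],d[1]))
# lever axis line: red pixels handle per lever
k=mask(c["color"],"yellow"); k[:, :270]=0;k[:,295:]=0;k[:80]=0;k[160:]=0
px=np.argwhere(k)[:,::-1]; P=onz(c,px,.036)[:,:2]*1000; r=cv2.minAreaRect(P.astype(np.float32)); print("strip",r, P.mean(0))
# base plate: bright, low saturation
hsv=cv2.cvtColor(c["color"],cv2.COLOR_RGB2HSV); g=((hsv[:,:,1]<60)&(hsv[:,:,2]>60)).astype(np.uint8); g[:,:235]=0;g[:,330:]=0;g[:40]=0;g[200:]=0
g=cv2.morphologyEx(g,cv2.MORPH_OPEN,np.ones((3,3)));cn=max(cv2.findContours(g,0,2)[0],key=cv2.contourArea)[:,0]
P=onz(c,cn,.012)[:,:2]*1000; print("base",cv2.minAreaRect(P.astype(np.float32)))
E
```

```text
4 16 [284.42402827  10.10600707]
210 218 [280.38709677 214.03763441]
tips [array([0.48412947, 0.269136  , 0.139     ]), array([0.48010204, 0.06061141, 0.139     ])] mid [0.48211575 0.1648737  0.139     ]
len 0.20856347828335395 yaw -0.01931150403454286
strip ((0.0, 0.0), (0.0, 0.0), 0.0) [nan nan]
base ((482.0846252441406, 166.5819091796875), (200.0191650390625, 90.01385498046875), 88.88328552246094)<stdin>:11: RuntimeWarning: Mean of empty slice.
  ret = um.true_divide(
```

```bash
python3 - <<'E'
from h import *
for n,cols,mid,H in (("w_bay",(256,260,306,309),(60,100,150,185),0),):
    c=dict(np.load("pics/w_bay.npz")); b=c["color"].astype(float); s=b[:,:,2]-b[:,:,0]*.6  # blue-ish vs wood
    for x in cols:
        col=s[:,x]; g=np.gradient(col)
        a=40+np.argmax(np.abs(g[40:66])); e=178+np.argmax(np.abs(g[178:198]))
        print(x,a,e,onz(c,[(x,a),(x,e)],.012)[:,:2])
        print(b[46:58,x].astype(int).tolist()[::2], b[182:192,x].astype(int).tolist())
# guides: white tops on column profile
im=c["color"][0:230,230:330]; cv2.imwrite("pics/guides.png",cv2.resize(im[35:200],None,fx=5,fy=3.6,interpolation=2)[:,:,::-1])
E
```

```text
256 50 187 [[0.44726406 0.26009114]
 [0.4437976  0.06992549]]
[[246, 204, 127], [248, 210, 133], [244, 221, 185], [248, 251, 255], [252, 252, 253], [255, 254, 255]] [[255, 255, 255], [254, 254, 254], [243, 246, 249], [238, 243, 250], [237, 236, 240], [245, 211, 157], [246, 204, 120], [246, 206, 131], [246, 207, 131], [245, 203, 129]]
260 50 187 [[0.45274964 0.2600844 ]
 [0.44984698 0.06991774]]
[[244, 202, 128], [246, 206, 130], [244, 217, 171], [248, 252, 255], [248, 251, 253], [248, 251, 252]] [[246, 249, 252], [247, 250, 252], [246, 250, 253], [246, 250, 255], [227, 230, 239], [229, 183, 142], [248, 204, 129], [249, 213, 136], [248, 209, 131], [248, 209, 131]]
306 51 187 [[0.51585871 0.25874726]
 [0.51941629 0.06982861]]
[[243, 194, 123], [243, 195, 118], [246, 199, 129], [239, 243, 251], [245, 248, 252], [246, 248, 251]] [[227, 224, 230], [223, 219, 230], [205, 202, 213], [168, 176, 185], [154, 161, 173], [157, 148, 151], [185, 138, 99], [191, 136, 82], [188, 134, 81], [193, 143, 86]]
309 51 187 [[0.51997585 0.2587422 ]
 [0.52395351 0.0698228 ]]
[[252, 227, 147], [251, 225, 145], [252, 223, 141], [238, 237, 244], [248, 250, 252], [255, 255, 255]] [[156, 160, 166], [158, 159, 162], [152, 151, 152], [157, 154, 155], [156, 149, 146], [168, 143, 124], [184, 137, 86], [188, 137, 83], [189, 138, 84], [188, 140, 85]]
```

View pics/guides.png

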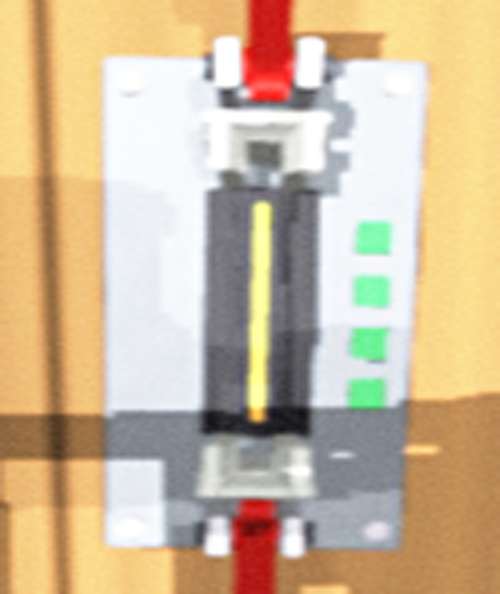

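```bash
python3 - <<'E'
from h import *
q=down(-.145); p=np.array([.5985,-.306,0])
def rep(t): s=manip.state(); print(t,round(s["time"],2),s["eef_pos"].round(4),s["contact_force"].round(2),s["moment"].round(2),round(s["gripper_width"],4))
manip.move_pose(p+[0,0,.17],q); rep("above")
manip.move_linear(p+[0,0,.080],feed=.08); rep("down")
gripper_close(); rep("closed")
manip.move_linear(p+[0,0,.095],feed=.05); rep("up15")
manip.move_linear(p+[0,0,.25],feed=.15); rep("up")
c=shot("wrist","w_held")
E
```

```text
above 5.04 [ 0.599  -0.305   0.1708] [ 0.51 -0.01 -0.09] [-0.01 -0.06 -0.01] 0.0875
down 6.32 [ 0.599  -0.3063  0.0807] [0.17 0.13 0.43] [-0.08 -0.04 -0.1 ] 0.0877
closed 7.47 [ 0.5985 -0.306   0.08  ] [ 0.1   0.19 -0.17] [-0.08 -0.09 -0.  ] 0.0116
up15 7.92 [ 0.5984 -0.306   0.0954] [ 0.81  0.02 -1.96] [-0.11 -0.09 -0.05] 0.0121
up 9.1 [ 0.5978 -0.3055  0.2487] [-0.03 -0.62 -2.66] [-0.07 -0.04 -0.03] 0.0116
```

View pics/w_held.png

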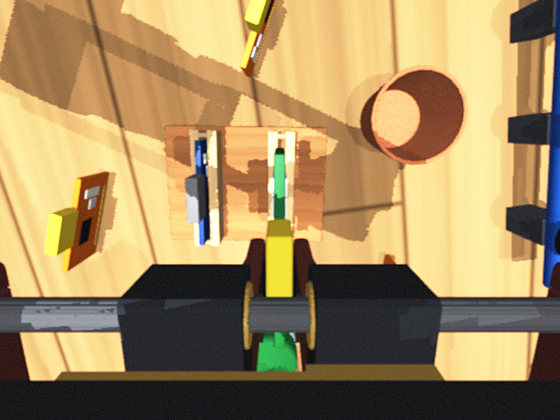

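The board is held upright between the fingers. The yellow bar's near end is at about (279,220) and the board's far corner at (280,148). The spare at (200,190) is undisturbed in its slot. I'll check the camera bias against the known held pose.

```bash
python3 - <<'E'
from h import *
c=dict(np.load("pics/w_held.npz")); yaw=-.145; t=np.array([.5980,-.3058,.2490])
ux=np.array([np.cos(yaw),np.sin(yaw),0]); uy=np.array([-np.sin(yaw),np.cos(yaw),0])
for nm,yy,z in (("bar",22,.020),("board end",55,-.010),("board22",25,-.010)):
    print(nm,proj(c,np.array([t+ux*e+uy*yy/1000+[0,0,z] for e in ((-.006,0,.006) if nm=="bar" else (-.003,0,.003))])).round(1).tolist())
m=mask(c["color"],"yellow");g=mask(c["color"],"green")
for r in (218,220,221,222,223,224,226,230,234,238): x=np.where(m[r,255:305])[0]+255; print(r,len(x) and (x.min(),x.max(),x.mean()))
for r in (138,142,144,146,148,150,152,160,175,190,205,215): x=np.where(g[r,262:300])[0]+262; print("g",r,len(x) and (x.min(),x.max(),x.mean()))
E
```

```text
bar [[265.7, 235.7], [279.8, 235.8], [293.9, 235.8]]
board end [[273.7, 152.2], [279.8, 152.2], [285.9, 152.2]]
board22 [[273.9, 211.7], [279.8, 211.7], [285.7, 211.7]]
218 0
220 (np.int64(270), np.int64(288), np.float64(279.0))
221 (np.int64(269), np.int64(289), np.float64(279.0))
222 (np.int64(269), np.int64(289), np.float64(279.0))
223 (np.int64(269), np.int64(289), np.float64(279.0))
224 (np.int64(269), np.int64(289), np.float64(279.0))
226 (np.int64(269), np.int64(290), np.float64(279.5))
230 (np.int64(268), np.int64(291), np.float64(279.5))
234 (np.int64(267), np.int64(291), np.float64(279.0))
238 (np.int64(266), np.int64(291), np.float64(278.5))
g 138 0
g 142 0
g 144 0
g 146 0
g 148 (np.int64(278), np.int64(279), np.float64(278.5))
g 150 (np.int64(276), np.int64(282), np.float64(279.0))
g 152 (np.int64(276), np.int64(283), np.float64(279.5))
g 160 (np.int64(274), np.int64(284), np.float64(279.0))
g 175 (np.int64(274), np.int64(284), np.float64(279.0))
g 190 (np.int64(274), np.int64(284), np.float64(279.0))
g 205 (np.int64(274), np.int64(283), np.float64(278.5))
g 215 (np.int64(274), np.int64(283), np.float64(278.5))
```

```bash
python3 - <<'E'
from h import *
q=down(-.0195); p=np.array([.4824,.1635])
manip.move_linear([.5978,-.3055,.27],feed=.15)
manip.move_pose([*p,.27],q)
manip.move_linear([*p,.158],feed=.1)
manip.wait(.2)
def F(n=5):
    f=[]
    for _ in range(n): manip.wait(.02); f.append(np.r_[manip.state()["contact_force"],manip.state()["moment"]])
    return np.mean(f,0)
f0=F(10); s=manip.state(); print(s["time"],s["eef_pos"],f0.round(2)); np.save("f0.npy",f0)
shot("wrist","w_pre"); shot("scene","s_pre"); z=.158
while z>.138:
    z-=.002; manip.move_linear([*p,z],feed=.03); f=F(3)-f0; s=manip.state(); print(round(s["time"],2),(s["eef_pos"]*1000).round(1),f.round(2))
    if abs(f[2])>4 or np.hypot(*f[:2])>6: break
    p=p+np.clip(f[:2]*1e-4,-4e-4,4e-4)*(np.abs(f[:2])>1)
np.save("p.npy",np.r_[p,z])
E
```

```text
12.825 [0.48251766 0.16352751 0.15822319] [-0.28  0.11 -1.81 -0.03 -0.09  0.  ]
13.22 [482.3 163.5 155.8] [ 0.16  0.08 -0.73  0.02  0.04  0.  ]
13.53 [482.3 163.5 153.9] [ 0.01 -0.38 -0.35 -0.01 -0.01 -0.04]
13.82 [482.3 163.5 151.9] [-0.31 -0.28 -0.17  0.    0.03 -0.02]
14.12 [482.4 163.5 149.9] [ 0.7   0.05 -0.13  0.   -0.01 -0.01]
14.43 [482.3 163.5 147.9] [ 0.59  0.02 -0.08  0.01  0.01 -0.01]
14.72 [482.3 163.5 145.9] [ 0.71 -0.27 -0.01 -0.02  0.02 -0.  ]
15.03 [482.3 163.5 143.9] [ 0.47 -0.24 -0.2   0.03  0.01  0.01]
15.32 [482.4 163.5 142. ] [ 0.22 -0.52 -0.07 -0.02 -0.    0.  ]
15.62 [482.6 163.7 140. ] [ 0.75  1.38 -0.35  0.39 -0.15  0.03]
15.93 [482.4 163.8 137.9] [ 1.2   1.67 -0.69  0.51 -0.13  0.03]
```

```bash
python3 - <<'E'
from h import *
f0=np.load("f0.npy"); *p,z=np.load("p.npy"); p=np.array(p)+[.0002,.0005]
def F(n=5):
    f=[]
    for _ in range(n): manip.wait(.02); s=manip.state(); f.append(np.r_[s["contact_force"],s["moment"]])
    return np.mean(f,0)
while z>.094:
    z-=.003 if z>.1205 else .0005
    manip.move_linear([*p,z],feed=.03 if z>.117 else .01); f=F(3 if z>.117 else 4)-f0
    s=manip.state(); 
    if abs(f).max()>1 or z>.117: print(round(s["time"],2),(s["eef_pos"]*1000).round(1),f.round(2))
    if f[2]>4 or np.hypot(*f[:2])>9: break
    p=p+np.clip(f[:2]*1.5e-4,-4e-4,4e-4)*(np.abs(f[:2])>.8)
np.save("p.npy",np.r_[p,z]); manip.wait(.3); f=F(10)-f0; s=manip.state(); print("rest",s["time"],p,z,f.round(2),s["gripper_width"])
E
```

```text
16.23 [482.4 164.  134.8] [ 0.3  -0.26 -0.05 -0.02  0.02 -0.02]
16.52 [482.6 164.2 131.9] [ 0.71  0.05 -0.14  0.03  0.01 -0.  ]
16.82 [482.6 164.3 128.9] [ 0.46  0.06  0.07  0.01  0.01 -0.01]
17.12 [482.6 164.3 125.9] [ 0.67 -0.5  -0.07 -0.01  0.02  0.01]
17.43 [482.6 164.3 122.9] [ 0.42 -0.16  0.1   0.02  0.02  0.01]
17.73 [482.6 164.3 119.9] [ 0.31 -0.34  0.52  0.   -0.03 -0.03]
18.02 [482.7 164.3 119.5] [ 1.07  0.03  0.17 -0.01  0.03 -0.  ]
18.32 [482.9 164.3 119. ] [ 0.51 -0.27 -0.38 -0.03 -0.02  0.01]
18.62 [482.9 164.3 118.5] [-0.13  0.06 -0.58 -0.03  0.01 -0.02]
18.93 [482.9 164.3 118. ] [ 0.33  0.14  0.36 -0.01  0.01  0.  ]
19.23 [482.9 164.3 117.5] [ 0.42 -0.47 -0.65  0.02 -0.   -0.06]
29.04 [483.2 164.3 102.1] [-0.34 -0.38  2.49 -0.03  0.15 -0.01]
29.36 [483.2 164.3 101.6] [-0.33 -0.4   3.8  -0.04  0.17  0.01]
29.68 [483.2 164.3 101.1] [-0.9  -0.46  5.57 -0.05  0.27 -0.  ]
rest 30.1417 [0.4831282  0.16430501] 0.10099999999999995 [-0.88 -0.45  6.16 -0.05  0.27  0.  ] 0.011774150010748531
```

```bash
cat > lev.py <<'E'
from h import *
C=np.array([.4828,.1652]); YAW=-.0195; q=down(YAW)
def W(yb,z): return [C[0]-np.sin(YAW)*yb,C[1]+np.cos(YAW)*yb,z]
def F(n=3):
    f=[]
    for _ in range(n): manip.wait(.02); f.append(manip.state()["contact_force"])
    return np.mean(f,0)
def tcp(sgn,th,extra=0):   # pusher pose with its face against the tip bar at lever angle th
    a=np.deg2rad(32)-th; u=np.clip(th/1.257,0,1)
    return W(sgn*(.076+.06*np.sin(a)+.016-extra),.088+.06*np.cos(a)-.008*(1-u)+.008)
def push(sgn,th0=0.,lim=32):
    s=W(sgn*(.076+.06*np.sin(np.deg2rad(32)-th0)+.028),.21)
    manip.move_pose(s,q); t0=tcp(sgn,th0,-.012); manip.move_linear(t0,feed=.12); f0=F(5)
    for th in np.linspace(th0,1.257,9):
        manip.move_linear(tcp(sgn,th),feed=.06); f=F()-f0; print(round(th,2),f.round(1))
        if np.linalg.norm(f)>lim: break
    else:
        for e in np.arange(1,8)*.0007:
            manip.move_linear(tcp(sgn,1.257,e),feed=.02); f=F()-f0; print("x",e.round(4),f.round(1))
            if np.linalg.norm(f)>lim: break
    s=manip.state(); print(round(s["time"],2),s["eef_pos"].round(4),"face yb",((s["eef_pos"][:2]-C)@[-np.sin(YAW),np.cos(YAW)]-sgn*.016)*1e3)
def leave(sgn):
    p=manip.state()["eef_pos"]; p=np.array(p)+[0,sgn*.004,0.]; manip.move_linear(p,feed=.05); manip.move_linear([p[0],p[1]+sgn*.01,.21],feed=.15)
E
python3 - <<'E'
from lev import *
let_go(); print(manip.state()["time"],manip.state()["contact_force"])
p=np.load("p.npy"); manip.move_linear([p[0],p[1],.21],feed=.12)
gripper_close()
push(+1); leave(+1)
shot("scene","s_l"); print(manip.state()["time"])
E
```

```text
31.375 [ 0.4186984   0.82055438 -0.5051655 ]
0.0 [-0.4 -0.6 -0.1]
0.16 [-0.4  0.2 -0.3]
0.31 [-0.1 -0.2  0.1]
0.47 [-0.2 -0.5 -0.5]
0.63 [-0.7 -0.1 -0.1]
0.79 [-0.4  0.4 -0.5]
0.94 [-0.3  0.7 -1. ]
1.1 [-1.2  6.8  1.4]
1.26 [-1.1  9.5  2.2]
x 0.0007 [-1.2 12.4  2.3]
x 0.0014 [-1.  13.8  1.8]
x 0.0021 [-1.7 15.6  0.3]
x 0.0028 [-1.3 17.8 -1.4]
x 0.0035 [-0.2 18.8 -3. ]
x 0.0042 [-0.7 20.3 -4.8]
x 0.0049 [-0.1 20.9 -7.2]
40.57 [0.4847 0.2188 0.1422] face yb 37.66988963673322
41.5583
```

```bash
python3 - <<'E'
from h import *
c=dict(np.load("pics/s_l.npz")); a=dict(np.load("pics/s_pre.npz"))
f=lambda c:cv2.resize(c["color"][120:220,240:340],None,fx=4,fy=5.5,interpolation=2)
cv2.imwrite("pics/sl_crop.png",np.hstack([f(a),f(c)])[:,:,::-1])
E
```

```text
(no output)
```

View pics/sl_crop.png

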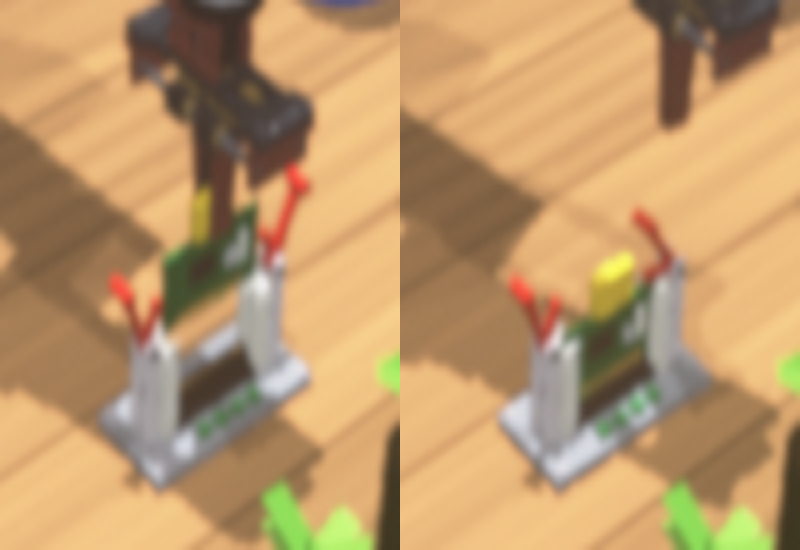

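```bash
python3 - <<'E'
from lev import *
c=dict(np.load("pics/s_l.npz"))
m=mask(c["color"],"red"); m[:,:240]=0;m[:,340:]=0;m[:120]=0;m[190:]=0
n,l,st,ce=cv2.connectedComponentsWithStats(m); print([(ce[i].round(1),st[i]) for i in range(1,n)])
for sgn in (1,-1):
  for th in (0,.9,1.0,1.1,1.18,1.257):
    a=np.deg2rad(32)-th; print(sgn,th,proj(c,W(sgn*(.076+.06*np.sin(a)),.088+.06*np.cos(a))).round(1)[0])
E
```

```text
[(array([301.5, 160.5]), array([301, 160,   2,   2,   2], dtype=int32)), (array([306., 167.]), array([306, 167,   1,   1,   1], dtype=int32)), (array([270.1, 173. ]), array([268, 171,   5,   5,  14], dtype=int32)), (array([276.7, 178. ]), array([275, 175,   4,   6,  10], dtype=int32))]
1 0 [315. 153.]
1 0.9 [304.6 156.6]
1 1.0 [303.4 157.6]
1 1.1 [302.3 158.8]
1 1.18 [301.4 159.8]
1 1.257 [300.6 160.8]
-1 0 [269.4 174.3]
-1 0.9 [281.  167.6]
-1 1.0 [282.1 167.6]
-1 1.1 [283.3 167.7]
-1 1.18 [284.1 167.9]
-1 1.257 [284.9 168.2]
```

```bash
sed -i 's/th0,1.257,9)/th0,1.257,4 if th0 else 5)/; s/np.arange(1,8)\*.0007/np.arange(1,10)*.0012/; s/feed=.02)/feed=.03)/; s/f0=F(5)/f0=F(3)/' lev.py
python3 - <<'E'
from lev import *
p=manip.state()["eef_pos"]; manip.move_linear([p[0],p[1],.23],feed=.2)
push(-1,lim=30); leave(-1)
shot("scene","s_r"); print(manip.state()["time"])
c=dict(np.load("pics/s_r.npz"))
f=lambda c:cv2.resize(c["color"][130:220,240:340],None,fx=6,fy=6,interpolation=2)
cv2.imwrite("pics/sr_crop.png",f(c)[:,:,::-1])
E
```

```text
0.0 [-0.2 -0.1  0.4]
0.31 [ 0.1 -0.3  0.1]
0.63 [-0.3  0.1  0.3]
0.94 [-0.1 -0.5 -0.4]
1.26 [ -0.2 -10.    4. ]
x 0.0012 [ -0.1 -13.5   4.5]
x 0.0024 [ -0.4 -17.6   4.6]
x 0.0036 [ -0.6 -21.5   4.7]
x 0.0048 [ -0.6 -25.3   5.1]
x 0.006 [ -0.5 -29.1   5.2]
x 0.0072 [ -0.5 -33.2   4.8]
47.68 [0.4819 0.1122 0.1419] face yb -36.997074397904576
48.7083
```

View pics/sr_crop.png

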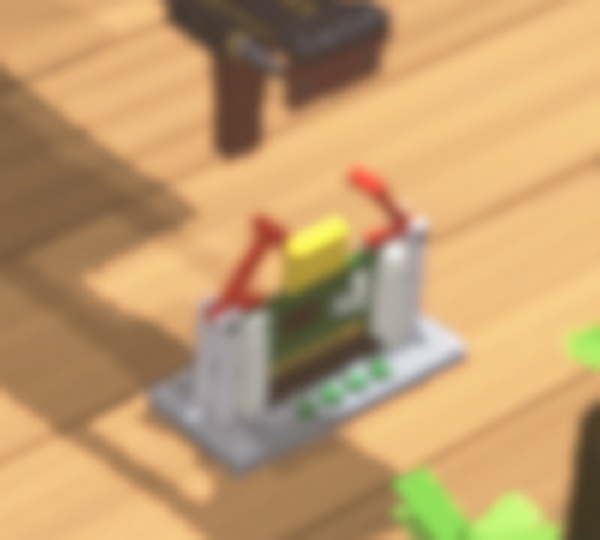

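The left tip is at about (301,160) and the right at about (284.5,168). Both match the closed projections, at about 1.2 rad or more. The board is low between the guides. I'll give each lever one setting push.

```bash
sed -i 's/np.arange(1,10)\*.0012/np.arange(2,8)*.0012/; s/th0,1.257,4 if th0 else 5)/th0,1.257,2)/' lev.py
python3 - <<'E'
from lev import *
p=manip.state()["eef_pos"]; manip.move_linear([p[0],p[1],.23],feed=.25)
push(+1,th0=1.0,lim=33); leave(+1); t=manip.state()["time"]; print(t)
if t<59:
    p=manip.state()["eef_pos"]; manip.move_linear([p[0],p[1],.23],feed=.25)
    push(-1,th0=1.0,lim=33); leave(-1)
shot("scene","s_e"); shot("top","t_e"); print(manip.state()["time"])
c=dict(np.load("pics/s_e.npz")); a=dict(np.load("pics/s_r.npz"))
f=lambda c:cv2.resize(c["color"][130:220,250:330],None,fx=5,fy=5,interpolation=2)
cv2.imwrite("pics/se_crop.png",np.hstack([f(a),f(c)])[:,:,::-1])
E
```

```text
1.0 [ 0.1  0.1 -0.3]
1.26 [0.6 4.6 0.8]
x 0.0024 [ 0.5 12.  -1. ]
x 0.0036 [-0.2 16.4 -2. ]
x 0.0048 [-0.1 19.6 -2.8]
x 0.006 [ 0.1 22.9 -4.3]
x 0.0072 [-0.2 27.  -4.8]
x 0.0084 [-0.7 30.6 -5.4]
52.95 [0.4845 0.2175 0.1421] face yb 36.30950001200326
53.9333
1.0 [ 0.1  0.2 -0.9]
1.26 [ 0.4 -7.2  3.1]
x 0.0024 [  0.7 -14.1   3.9]
x 0.0036 [  0.8 -18.1   4.4]
x 0.0048 [  0.5 -22.5   4.7]
x 0.006 [  0.5 -25.8   4.8]
x 0.0072 [  0.8 -30.1   4.4]
x 0.0084 [  0.6 -34.1   4.4]
58.17 [0.4822 0.1125 0.1418] face yb -36.70683072156391
59.2583
```

View pics/se_crop.png

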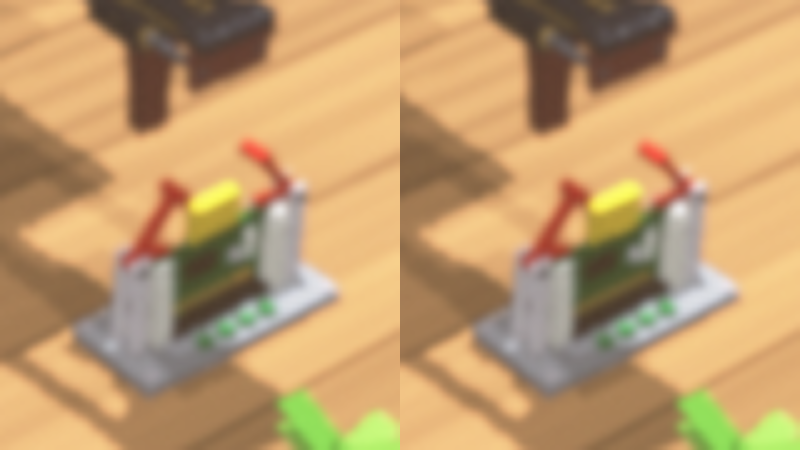

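```bash
python3 - <<'E'
from lev import *
for n in ("s_r","s_e"):
    c=dict(np.load(f"pics/{n}.npz")); m=mask(c["color"],"yellow"); m[:,:280]=0;m[:,305:]=0;m[:155]=0;m[:][190:]=0
    print(n,np.argwhere(m).mean(0)[::-1],m.sum())
for zb in (.020,.024,.028,.032): print(zb,proj(c,[W(0,zb+.075)])[0].round(1))
g=lambda n:dict(np.load(f"pics/{n}.npz"))["color"][140:180,260:320].astype(int)
print("diff",np.abs(g("s_r")-g("s_e")).max(), np.abs(g("s_l")-g("s_e")).max())
# wood/pot etc. unchanged?
a=dict(np.load("pics/top0.npz"))["color"].astype(int);b=dict(np.load("pics/t_e.npz"))["color"].astype(int)
d=np.abs(a-b).max(2)>60
for nm,(x0,y0,x1,y1) in dict(bag_a=(200,150,240,195),bag_c=(258,142,298,180),bag_b=(85,245,135,282),pot=(345,150,385,188),feed=(425,208,465,242),driver=(422,265,495,285),spare=(355,232,406,262)).items(): print(nm,d[y0:y1,x0:x1].mean().round(3))
E
```

```text
s_r [291.97260274 172.60273973] 73
s_e [292.15789474 172.78947368] 76
0.02 [292.4 173.2]
0.024 [292.4 172.3]
0.028 [292.5 171.4]
0.032 [292.5 170.5]
diff 28 150
bag_a 0.0
bag_c 0.0
bag_b 0.0
pot 0.0
feed 0.0
driver 0.0
spare 0.0
```

Bar height agrees with the home position (about 24 mm), the second pushes changed nothing visible (so both levers are at their stops), and nothing else has moved. I'm handing in.

```bash
python3 - <<'E'
from station import manip
print(manip.state()["contact_force"],manip.state()["eef_pos"]); manip.hand_in(); print(manip.state()["time"])
E
```

```text
[-0.11275513  0.26783806  0.46000239] [0.48119176 0.09875225 0.20884598]
the job is handed in; nothing more can be done
the job is handed in; nothing more can be done
```

The board is in the card bay with both red levers closed, and I handed the job in at about 59 s on the robot's clock. No verdict is reported.

**What I did:**
- I gripped the board by its yellow bar, lifted it out of the stand and lowered it down the guides in small steps, watching the force.
- I felt the connector with the board's bottom edge about 32 mm above the bay's origin, rose to about 6 N (a little over the suggested 5 N), and held it there at rest for about 0.4 s.
- I then let go and pushed the left lever, then the right, then each once more to set it, with no more than about 34 N.

**Last checks:**
- **Board height:** the bar's place in the scene picture puts the bottom edge roughly 20 to 24 mm above the bay's origin. At about 4 mm per pixel row, this is only a rough check.
- **Levers:** both tips matched the closed positions to within a pixel (about 1.2 rad or more). The second pushes changed nothing visible and met a steady, stiff resistance, as at the stops.
- **Other things:** the bags, pot, bottle, screwdriver and spare showed no change between the first and last top views. The hand was clear, with only sensor-noise force on it.

**What disagreed:**
- The levers' own 4 N friction did not show in the force readings during their free swing.
- The pushing finger had to go 7 to 8 mm past where I had computed contact before the force reached my limit. I put that down to finger compliance and a narrower finger than I assumed.

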